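Bed a brass printing block down on its parallels in the vise

TASK

The brass printing block has risen off its two steel parallels as the vise was closed, and one of the parallels has slid out to the left: push that one back in along its jaw until the ends of both parallels are level. Then take the wooden mallet by its handle and bed the block down with the flat end of its head, by light taps or a firm steady push wherever it stands high, no hard blows and no gripper on the block, until it sits flat on both parallels and grips them so that neither slides any more. Finally stand the mallet back on the bench on its head, let go of it, and leave the ink jar, the ink roller and the gouge where they are.

Things in the scene. Friction and masses are not known exactly. Their poses are not given: they have to be found in the camera images.
- vise: blue 100 mm machine vise on a plywood board, fixed; its height varies by a few mm. Origin mid jaw gap, 46 mm below the steel bed that the parallels stand on. x: along the screw, moving jaw (tommy bar side) at -x, fixed jaw at +x; y: along the jaws (+y = left); z up. Jaws 34 mm above the bed, tight, faces at x = -25 and +25 mm; bed and jaws span y = -50 to 50 mm
- parallel_a: steel bar 8 x 150 x 20 mm (thick, long, high), 0.18 kg, on edge on the vise bed along the moving jaw (8 mm thickness from x = -24.5 to -16.5 mm), loose while the block is off it. It has slid out to the left (+y) by 22 to 38 mm. Origin: centre of underside; y along its length. In place its origin is at y = 0 of the vise: each end stands 25 mm out of the jaws
- parallel_b: the second parallel, same size, along the fixed jaw, already in place to about 1 mm. Origin: centre of its underside; y along its length
- block: brass block 50 x 80 x 23 mm (x, y, z), 0.74 to 0.94 kg, gripped by the jaws. Origin: underside centre, axes as the vise's. It only slips up and down (friction 18.5 N) and rocks about x (0.3 N m) and stays where left: 9 to 18 N moves it, a steady 23 to 27 N beds it firmly, blows over 50 N bruise it. Starts 3.5 to 6 mm high, rocked up to 0.07 rad. Seated: underside 66 mm, top 89 mm above the vise origin
- block_left (a point): middle of the top edge of the block's left (+y) end, 40 mm from the block's middle; 89 mm above the vise origin when seated
- block_right (a point): middle of the top edge of the block's right (-y) end, likewise
- mallet: wood carver's round mallet, 184 mm tall, 0.32 kg, standing on the flat end of its head on the bench, handle up. Head 60 mm wide at the flat end, tapering up to 80 mm height; handle round, 28 mm thick, from 95 to 184 mm height. Origin: centre of the head's flat end; z towards the handle
- ink_jar: glass ink jar with black cap, 64 mm wide, 72 mm high, beyond the vise; a bystander. Origin: centre of its underside
- brayer: ink roller (rubber roller 110 mm long with a wooden handle), lying to the right of the vise; a bystander. Origin on the bench under its fork
- gouge: carving gouge with a wooden handle, 190 mm long, lying left of the vise; a bystander. Origin on the bench near its middle
Mind the look-alikes: they are no part of the job. Leave any orange look-alike of the parallel_a alone. Leave any red look-alike of the parallel_b alone.

How it is judged:
By the outcome, as a careful person would: the job done as asked, in the order asked, and still so for the second after the job is handed in, with the robot touching nothing.
It also fails if it takes over 72 s, if anything falls off the work surface, if the arm or the gripper's body presses on something with over 40 N, if the wrist force passes 120 N, or if a joint passes its speed limit or range.

ROBOT

A 7-joint arm with a two-finger parallel gripper is mounted at the origin on the work surface. World frame = base frame: x ahead of the robot, y to its left, z up, the work surface at z = 0. Lengths are in m, angles in rad, forces in N, time in s.
With the tool pointing down it reaches from about 0.4 to 0.85 m from the base axis. Payload 10.4 kg.
Tool frame: the origin (TCP) lies midway between the tips of the shut fingers; the grasp point (between the pads) lies 19 mm behind it; z points along the fingers, x is the direction in which the jaws open and shut, and the axes are right-handed (so a half turn about z gives the same grasp; the last joint's range is limited). The gripper opens to 85 mm and grips with 20 to 120 N. Pads are 22 mm wide; open, the fingers measure 114 mm over their backs; the gripper's body (76 mm by 85 mm) begins 54 mm behind the grasp point. The pads swing forward as they close: fully open they stand 13 mm farther back than shut.
Start: joints at [1.193, 0.332, -0.065, 1.46, 0.022, 1.35, -0.088], TCP at [0.217, -0.586, 0.231] pointing down, gripper open.
Joint ranges: [-2.6, 2.6], [-0.5, 2.12], [-1.47, 1.34], [0.16, 2.42], [-1.27, 4.41], [0.06, 2.06], [-2.6, 2.6]. Speed limits (rad/s): [2.22, 2.22, 2.79, 2.79, 3.14, 3.14, 3.14].

INTERFACE

Orientations are given as a unit quaternion [x, y, z, w].
In Python, from workcell import monitor, eyes, ticket, models gives the robot as it stands.
- The arm moves only by the tool servo_tool, never from a script. Its argument "motion" is a list of rows, each a list of 7 numbers: the opening, from 0 (shut) to 1 (fully open), then the shift along the tool's x, y, z in m, then the turn, a rotation vector about the tool's x, y, z in degrees. In form: [[fingers, tx, ty, tz, rx, ry, rz], ...]. A call has 1 to 20 rows; each row is the pose to reach, as a shift and turn from the pose commanded when the call began, along the tool's axes at that moment; what a row does not reach only later rows make up. A row lasts 1/8 s, in which the tool goes at most 62.5 mm and 10.7 degrees, less where a joint would pass 70% of its speed; a pose out of reach is approached as far as the arm can. A call with a gripper value outside its range is refused whole. The fingers move at their own pace and stop on an object; "grip_force" is the grip in N (left out, the last holds). Time passes only in rows, so rows that repeat a pose let the fingers close. It gives the time, the measured TCP pose, the force and the opening at its end, in the units of the state.
- monitor.get_obs(): the state, without advancing time (a new reading comes with each control period).
- eyes.camera(name): name is "side" or "top" or "wrist"; returns (picture, depth): 420x560x3 uint8, blue, green, red; 420x560 float32, m along the optical axis (not along the pixel's ray), 0 where there is no reading.
- eyes.camera_info(name): a dict with "intrinsics" (3x3 intrinsics, pixels), "extrinsics" (4x4, takes a point from world to camera coordinates); the wrist camera has in their place "tool_from_camera" (4x4, takes a point from camera to tool coordinates, whose origin is the TCP and whose axes are the tool frame's). Camera axes: x right, y down, z forward; pixel columns grow to the right and rows downward; lengths in m; the calibration is good to about 2 mm. The wrist camera is an equidistant fisheye: a pixel r from the principal point sees the ray r / f radians off the axis. A picture is of the moment at which its call begins: read the wrist's pose just before it. camera_info takes no time and is no camera call.
- ticket.hand_in(): hands the job in, once; it reports no verdict.
Trained networks look in the newest picture that a camera, given by its name, has taken for a name from the list of things; names that differ only in an ending like _2 or _b are one class to them, and where a whole thing is asked for, a point or a joint stands for the part that bears it (a point fixed in the world has none). Each returns a list of dicts, best first, with "confidence" (0 to 1); they miss things now and then, are a little off and sometimes report something else, mostly with a low value. They report only what shows in the picture. A call takes as long as a camera call. They do not tell look-alikes from the thing itself.
- models.boxes_of(camera, thing): "point" ([x, y, z] in m, in the coordinates of the camera as it stood for that picture, good to about 4 mm: the middle of the surface that is visible of it).
The state is a dict: "clock": time; "joint_pos": joint angles; "joint_velocities": joint speeds; "tau": joint torques, N m; "position": TCP position; "ee_rot": TCP orientation; "ft_force": force on the tool from outside, world axes, zero at the start; "torque": the same for the moment, N m; "grip_width": opening from 0.0 (shut) to 1.0 (fully open).
Only numpy, scipy, OpenCV 4.12 (cv2) and the standard library are available. Lean on these libraries where they do the work, as an engineer would, in place of code of your own. Each camera call takes 0.05 s, during which the arm holds its last target. There are 200 camera calls.

## Working session

There is one attempt and no reset: what is moved stays moved. The work goes in short steps, Python scripts to look and compute and a tool call to move; the robot and the scene stay as the last step left them, time stands still between calls to the robot, and variables do not carry over. Pictures are saved under pics/ and viewed, about 8 in all and at most 12, crops included, and the job is handed in when it is done.

Besides the shell and the picture viewer there is one more tool, called after "Emit:" as name(argument=value, ...), one argument or row to a line, values as JSON. servo_tool: Moves the arm, as the interface text tells. Its arguments: {"type":"object","properties":{"motion":{"type":"array"},"grip_force":{"type":"number"}},"required":["motion"]}

```bash
ls; mkdir -p pics; cat > h.py <<'E'
import numpy as np, cv2
from scipy.spatial.transform import Rotation as R
from workcell import monitor, eyes, ticket, models
def obs(): return monitor.get_obs()
def tool():
    o=obs(); T=np.eye(4); T[:3,:3]=R.from_quat(o['ee_rot']).as_matrix(); T[:3,3]=o['position']; return T
def cam2w(name,T=None):
    i=eyes.camera_info(name)
    if name=='wrist': return (tool() if T is None else T)@np.array(i['tool_from_camera'])
    return np.linalg.inv(np.array(i['extrinsics']))
def cloud(name,depth,C):
    K=np.array(eyes.camera_info(name)['intrinsics']); h,w=depth.shape
    u,v=np.meshgrid(np.arange(w),np.arange(h)); x=(u-K[0,2])/K[0,0]; y=(v-K[1,2])/K[1,1]
    if name=='wrist':
        r=np.hypot(x,y)+1e-9; s=np.tan(np.minimum(r,1.5))/r; x=x*s; y=y*s
    P=np.stack([x*depth,y*depth,depth],-1)@C[:3,:3].T+C[:3,3]
    P[depth<=0]=np.nan
    return P
def look(name,fn=None):
    C=cam2w(name); im,d=eyes.camera(name)
    if fn: cv2.imwrite('pics/'+fn,im)
    return im,cloud(name,d,C),C
E
python3 - <<'E'
from h import *
o=obs(); print({k:np.round(v,3) for k,v in o.items()})
for n in ('top','side'):
    im,P,C=look(n,n+'0.png'); np.save(n+'0.npy',P); print(n,C.round(3))
    for t in ['vise','parallel_a','block','mallet','ink_jar','brayer','gouge']:
        for b in models.boxes_of(n,t)[:4]:
            p=np.array(b['point']); print(t,round(b['confidence'],2),(C[:3,:3]@p+C[:3,3]).round(3))
E
```

```text
pics
{'clock': np.float64(0.0), 'joint_pos': array([ 1.193,  0.333, -0.065,  1.461,  0.022,  1.35 , -0.089]), 'joint_velocities': array([-0.002, -0.   , -0.   , -0.002,  0.   , -0.001,  0.001]), 'tau': array([-0.0000e+00, -6.2545e+01,  4.9000e-02, -3.9161e+01,  1.6000e-02,
        1.0000e-02, -0.0000e+00]), 'position': array([ 0.217, -0.586,  0.231]), 'ee_rot': array([ 0.821, -0.571, -0.001, -0.   ]), 'ft_force': array([ 0.34 , -0.563, -0.404]), 'torque': array([ 0.024, -0.056,  0.014]), 'grip_width': np.float64(0.998)}
top [[ 0.019 -0.99   0.141  0.433]
 [-1.    -0.018  0.005 -0.043]
 [-0.002 -0.141 -0.99   1.187]
 [ 0.     0.     0.     1.   ]]
vise 0.71 [ 0.485 -0.16   0.048]
parallel_a 0.76 [ 0.767 -0.13   0.02 ]
parallel_a 0.71 [ 0.621 -0.404  0.019]
parallel_a 0.62 [ 0.532 -0.102  0.071]
parallel_a 0.5 [0.511 0.084 0.018]
block 0.95 [ 0.527 -0.146  0.096]
block 0.43 [0.754 0.183 0.071]
mallet 0.84 [0.532 0.273 0.082]
ink_jar 0.7 [0.758 0.184 0.07 ]
brayer 0.63 [ 0.461 -0.387  0.023]
gouge 0.59 [0.665 0.313 0.018]
side [[ 0.706 -0.561  0.433  0.202]
 [-0.709 -0.555  0.435 -0.394]
 [-0.004 -0.614 -0.789  0.74 ]
 [ 0.     0.     0.     1.   ]]
vise 0.94 [ 0.462 -0.181  0.048]
parallel_a 0.86 [ 0.611 -0.408  0.022]
parallel_a 0.73 [ 0.764 -0.143  0.021]
parallel_a 0.65 [ 0.554 -0.187  0.069]
parallel_a 0.58 [0.514 0.074 0.018]
block 0.69 [ 0.521 -0.153  0.093]
mallet 0.74 [0.53  0.274 0.08 ]
ink_jar 0.97 [0.75  0.178 0.045]
ink_jar 0.65 [ 0.478 -0.081  0.065]
ink_jar 0.28 [0.528 0.279 0.079]
brayer 0.89 [ 0.464 -0.393  0.025]
brayer 0.37 [ 0.555 -0.187  0.07 ]
gouge 0.73 [0.661 0.305 0.015]
gouge 0.24 [0.75  0.177 0.047]
```

View pics/top0.png

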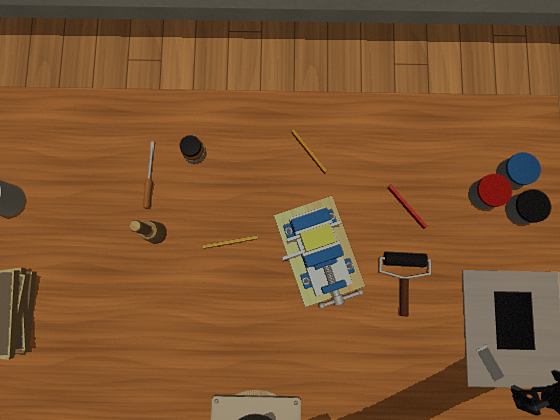

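View pics/side0.png

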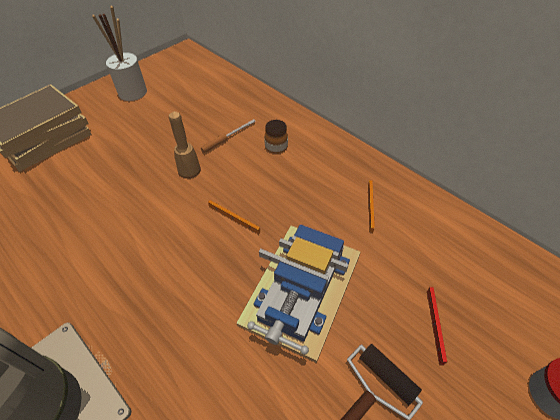

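Top view: vise at about (320,250), turned roughly +19°, with the moving jaw nearer the robot. The slid parallel sticks out left at (285,258). The mallet stands at (148,230). In the side view the slid parallel's end is at (262,253), and the loose orange and red bars are decoys.

```bash
python3 - <<'E'
from h import *
for n in ('top','side'):
    im=cv2.imread(f'pics/{n}0.png'); P=np.load(n+'0.npy'); hsv=cv2.cvtColor(im,cv2.COLOR_BGR2HSV)
    near=(np.hypot(P[...,0]-.527,P[...,1]+.146)<.06)&(P[...,2]>.08)
    m=near&(hsv[...,0]>15)&(hsv[...,0]<38)&(hsv[...,1]>110)
    q=P[m]; c=q.mean(0)
    xy=(q[:,:2]*1000).astype(np.float32); r=cv2.minAreaRect(xy)
    A=np.c_[q[:,:2]-c[:2],np.ones(len(q))]; k=np.linalg.lstsq(A,q[:,2],rcond=None)[0]
    print(n,len(q),c.round(4),r,k.round(4),'z',np.percentile(q[:,2],[5,50,95]).round(4))
    b=near&(hsv[...,0]>95)&(hsv[...,0]<125)&(hsv[...,1]>100); q=P[b]
    print('jaw z',np.percentile(q[:,2],[10,50,90]).round(4))
    # mallet
    mm=(np.hypot(P[...,0]-.53,P[...,1]-.274)<.045)&(P[...,2]>.01); q=P[mm]
    for a,bb in((.02,.07),(.1,.17),(.175,.2)):
        s=q[(q[:,2]>a)&(q[:,2]<bb)]; print('mallet',a,len(s),s.mean(0).round(4) if len(s) else '', s.min(0).round(3) if len(s) else '', s.max(0).round(3) if len(s) else '')
E
```

```text
top 600 [ 0.5228 -0.1502  0.0961] ((523.2352294921875, -150.419189453125), (48.2973747253418, 78.9697265625), 19.88001251220703) [ 0.005  -0.0175  0.0961] z [0.0928 0.0962 0.0996]
jaw z [0.081  0.0833 0.0858]
mallet 0.02 160 [0.5295 0.2671 0.0485] [0.507 0.256 0.02 ] [0.562 0.302 0.07 ]
mallet 0.1 91 [0.5331 0.2751 0.1404] [0.522 0.271 0.101] [0.548 0.288 0.17 ]
mallet 0.175 118 [0.5353 0.2834 0.1827] [0.523 0.271 0.176] [0.549 0.297 0.188]
side 989 [ 0.522  -0.1519  0.0943] ((527.9200439453125, -148.0352020263672), (60.172088623046875, 81.08303833007812), 19.6030330657959) [0.0241 0.012  0.0943] z [0.0885 0.0949 0.0968]
jaw z [0.0806 0.0819 0.0833]
mallet 0.02 358 [0.5271 0.2678 0.0459] [0.507 0.255 0.02 ] [0.564 0.3   0.07 ]
mallet 0.1 269 [0.5314 0.2769 0.1376] [0.522 0.27  0.1  ] [0.548 0.293 0.17 ]
mallet 0.175 97 [0.5342 0.2821 0.1808] [0.523 0.271 0.175] [0.548 0.297 0.184]
```

```bash
cat >> h.py <<'E'
O=np.array([.523,-.150,.002]); YAW=np.radians(19.8)   # vise estimate
def vis(): 
    T=np.eye(4); T[:3,:3]=R.from_euler('z',YAW).as_matrix(); T[:3,3]=O; return T
def w(p): return (vis()@np.r_[p,1])[:3]
def iv(P): return (P-O)@vis()[:3,:3]
def down(yaw): return R.from_euler('z',yaw)*R.from_euler('x',np.pi)
def move(p,Rt):
    T=tool(); R0=R.from_matrix(T[:3,:3])
    d=R0.inv().apply(np.array(p)-T[:3,3]); r=(R0.inv()*Rt).as_rotvec(degrees=True)
    print('shift',d.round(4),'turn',r.round(2),'dist',np.linalg.norm(d).round(3))
E
python3 - <<'E'
from h import *
print(np.array(eyes.camera_info('wrist')['tool_from_camera']).round(3), eyes.camera_info('wrist')['intrinsics'])
move(w([-.02,.11,.26]),down(YAW))
E
```

```text
[[ 1.     0.    -0.    -0.001]
 [-0.     0.946  0.324 -0.084]
 [ 0.    -0.324  0.946 -0.143]
 [ 0.     0.     0.     1.   ]] [[325.1922621    0.         285.36140891]
 [  0.         325.1922621  209.46265485]
 [  0.           0.           1.        ]]
shift [-0.4129 -0.4193 -0.0307] turn [ 1.000e-02 -1.000e-02 -8.947e+01] dist 0.589
```

Emit:
servo_tool(
  motion=[
    [0,-0.41,-0.42,-0.03,0,0,-89.5],
    [0,-0.41,-0.42,-0.03,0,0,-89.5],
    [0,-0.41,-0.42,-0.03,0,0,-89.5],
    [0,-0.41,-0.42,-0.03,0,0,-89.5],
    [0,-0.41,-0.42,-0.03,0,0,-89.5],
    [0,-0.41,-0.42,-0.03,0,0,-89.5],
    [0,-0.41,-0.42,-0.03,0,0,-89.5],
    [0,-0.41,-0.42,-0.03,0,0,-89.5],
    [0,-0.41,-0.42,-0.03,0,0,-89.5],
    [0,-0.41,-0.42,-0.03,0,0,-89.5],
    [0,-0.41,-0.42,-0.03,0,0,-89.5],
    [0,-0.41,-0.42,-0.03,0,0,-89.5],
    [0,-0.41,-0.42,-0.03,0,0,-89.5],
  ],
)

```text
clock: 2.42
position: [0.4682, -0.057, 0.2613]
ee_rot: [0.985, 0.171, -0.0, 0.0]
ft_force: [-0.6, -0.2, 0.2]
grip_width: 0.0
```

```bash
python3 - <<'E'
from h import *
o=obs(); print(o['clock'],o['position'],o['joint_pos'].round(2),iv(o['position']))
im,P,C=look('wrist','w1.png'); np.save('w1.npy',P)
for t in ['parallel_a','block','block_left','block_right']:
    for b in models.boxes_of('wrist',t)[:4]:
        p=np.array(b['point']); print(t,round(b['confidence'],2),iv(C[:3,:3]@p+C[:3,3]).round(4))
E
```

```text
2.425 [ 0.46819296 -0.05702245  0.26125218] [ 0.69  0.01 -0.66  1.77  0.01  1.36  0.37] [-0.02007187  0.10604601  0.25925218]
parallel_a 0.77 [0.0683 0.2195 0.017 ]
parallel_a 0.62 [-0.0196  0.0753  0.0662]
parallel_a 0.56 [ 0.2343 -0.0665  0.0116]
parallel_a 0.52 [0.0207 0.0589 0.0667]
block 0.7 [0.0105 0.0255 0.0949]
block 0.45 [-0.2488 -0.1542  0.0147]
block_left 0.94 [0.0115 0.0333 0.0933]
```

View pics/w1.png

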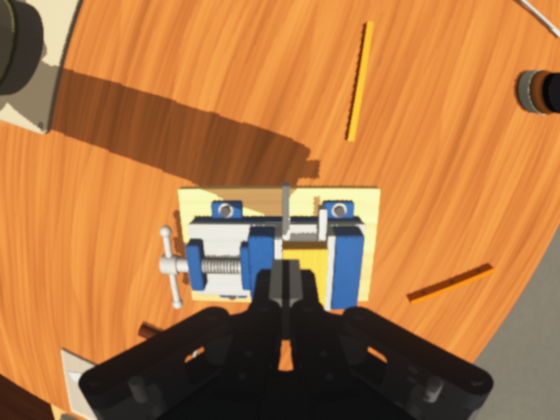

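Wrist view: parallel a is the bar at column 285 with its end at row 186. Parallel b is at column 323 with its end at row 208. The brass block lies at (303,262).

```bash
cat >> h.py <<'E'
def ends(P):
    q=iv(P.reshape(-1,3)); q=q[np.isfinite(q).all(1)]
    out={}
    for n,x0 in (('a',-.0205),('b',.0205)):
        s=q[(abs(q[:,0]-x0)<.009)&(q[:,1]>.056)&(q[:,1]<.125)&(q[:,2]>.058)&(q[:,2]<.074)]
        if len(s)<5: print(n,'few',len(s)); continue
        print(n,len(s),'x',np.percentile(s[:,0],[3,97]).round(4),'y max',np.sort(s[:,1])[-4:].round(4),'z',np.percentile(s[:,2],[10,50,90]).round(4))
def blocktop(P,im):
    q=iv(P); hsv=cv2.cvtColor(im,cv2.COLOR_BGR2HSV)
    m=(abs(q[...,0])<.03)&(abs(q[...,1])<.05)&(q[...,2]>.08)&(hsv[...,0]>15)&(hsv[...,0]<38)&(hsv[...,1]>100)
    s=q[m]; A=np.c_[s[:,:2],np.ones(len(s))]
    k=np.linalg.lstsq(A,s[:,2],rcond=None)[0]; r=s[:,2]-A@k; g=abs(r)<.003
    k=np.linalg.lstsq(A[g],s[g,2],rcond=None)[0]
    print('block n',g.sum(),'x',np.percentile(s[:,0],[1,99]).round(4),'y',np.percentile(s[:,1],[1,99]).round(4),'slopes xy',k[:2].round(4),'z0 %.4f left %.4f right %.4f'%(k[2],k[2]+.04*k[1],k[2]-.04*k[1]))
def jaws(P,im):
    q=iv(P); hsv=cv2.cvtColor(im,cv2.COLOR_BGR2HSV)
    m=(abs(q[...,0])<.07)&(abs(q[...,1])<.06)&(q[...,2]>.073)&(hsv[...,0]>95)&(hsv[...,0]<125)&(hsv[...,1]>100); s=q[m]
    f=s[s[:,0]>0]; g=s[s[:,0]<0]
    for n,t in(('mov',g),('fix',f)):
        if len(t): print(n,'x',np.percentile(t[:,0],[2,98]).round(4),'y',np.percentile(t[:,1],[1,99]).round(4),'z',np.percentile(t[:,2],[20,50,80]).round(4))
E
python3 - <<'E'
from h import *
im=cv2.imread('pics/w1.png'); P=np.load('w1.npy'); ends(P); blocktop(P,im); jaws(P,im)
im=cv2.imread('pics/top0.png'); P=np.load('top0.npy'); ends(P); blocktop(P,im); jaws(P,im)
im=cv2.imread('pics/side0.png'); P=np.load('side0.npy'); ends(P); blocktop(P,im); jaws(P,im)
E
```

```text
a 302 x [-0.0228 -0.0162] y max [0.1026 0.1026 0.1027 0.1028] z [0.0652 0.0663 0.0671]
b 149 x [0.0174 0.0249] y max [0.0758 0.0758 0.0761 0.0762] z [0.0619 0.0659 0.067 ]
block n 1053 x [-0.0227  0.0244] y [-0.0269  0.0408] slopes xy [ 0.0013 -0.0178] z0 0.0936 left 0.0929 right 0.0943
mov x [-0.0619 -0.0346] y [-0.0219  0.0505] z [0.0793 0.0802 0.0808]
fix x [0.0356 0.0645] y [-0.0447  0.0498] z [0.0795 0.0802 0.0807]
a 57 x [-0.024  -0.0162] y max [0.0985 0.0994 0.1001 0.1007] z [0.064  0.0669 0.0695]
b 24 x [0.0169 0.0247] y max [0.0717 0.0719 0.0727 0.0736] z [0.0637 0.0659 0.069 ]
block n 513 x [-0.0237  0.0239] y [-0.0388  0.0386] slopes xy [-0.003  -0.0171] z0 0.0940 left 0.0933 right 0.0947
mov x [-0.0617 -0.0347] y [-0.0474  0.0477] z [0.079  0.081  0.0828]
fix x [0.0345 0.0648] y [-0.0489  0.048 ] z [0.0792 0.0811 0.0827]
a 113 x [-0.0241 -0.0157] y max [0.1003 0.1004 0.1007 0.1007] z [0.06   0.065  0.0666]
b 43 x [0.0162 0.0256] y max [0.0735 0.0735 0.0741 0.0745] z [0.0609 0.065  0.0672]
block n 875 x [-0.0244  0.0247] y [-0.04    0.0389] slopes xy [ 0.0101 -0.0032] z0 0.0929 left 0.0928 right 0.0930
mov x [-0.0609 -0.0332] y [-0.0482  0.0468] z [0.0787 0.0797 0.0807]
fix x [0.0371 0.0659] y [-0.0485  0.0471] z [0.0788 0.0797 0.0807]
```

Emit:
servo_tool(
  motion=[
    [0,0,-0.026,0.05,0,0,0],
    [0,0,-0.026,0.1,0,0,0],
    [0,0,-0.026,0.15,0,0,0],
    [0,0,-0.026,0.19,0,0,0],
    [0,0,-0.026,0.207,0,0,0],
    [0,0,-0.026,0.207,0,0,0],
    [0,0,-0.018,0.207,0,0,0],
    [0,0,-0.012,0.207,0,0,0],
    [0,0,-0.006,0.207,0,0,0],
    [0,0,0,0.207,0,0,0],
    [0,0,0.005,0.207,0,0,0],
    [0,0,0.01,0.207,0,0,0],
    [0,0,0.013,0.207,0,0,0],
    [0,0,0.016,0.207,0,0,0],
    [0,0,0.016,0.207,0,0,0],
  ],
)

```text
clock: 4.55
position: [0.474, -0.0712, 0.0543]
ee_rot: [0.985, 0.172, 0.0, 0.0]
ft_force: [0.1, 0.3, -0.0]
grip_width: 0.001
```

```bash
python3 - <<'E'
from h import *
o=obs(); print(iv(o['position']).round(4),o['ft_force'].round(2))
im,P,C=look('wrist','w2.png'); ends(P)
im,P,C=look('side','s2.png'); ends(P)
im,P,C=look('top'); ends(P)
E
```

```text
[-0.0194  0.0907  0.0523] [ 0.14  0.28 -0.03]
a 686 x [-0.0289 -0.0121] y max [0.1037 0.1037 0.1038 0.1038] z [0.0607 0.0666 0.0725]
b 26 x [0.02   0.0249] y max [0.0761 0.0762 0.0762 0.0765] z [0.0585 0.0596 0.0617]
a 80 x [-0.0269 -0.0167] y max [0.0843 0.0844 0.0847 0.0848] z [0.0602 0.0653 0.0683]
b 41 x [0.0164 0.0254] y max [0.0733 0.074  0.0741 0.0748] z [0.0617 0.065  0.0668]
a few 0
b few 0
```

Emit:
servo_tool(
  motion=[
    [0,0,-0.025,0,0,0,0],
    [0,0,-0.045,-0.05,0,0,0],
    [0,0,-0.045,-0.1,0,0,0],
    [0,0,-0.045,-0.1,0,0,0],
  ],
)

```text
clock: 5.2
position: [0.4608, -0.0284, 0.1578]
ee_rot: [0.985, 0.172, 0.003, 0.002]
ft_force: [-0.7, -0.3, 0.7]
grip_width: 0.002
```

```bash
python3 - <<'E'
from h import *
o=obs(); print(iv(o['position']).round(4),o['ft_force'].round(2))
im,P,C=look('wrist','w3.png'); ends(P);blocktop(P,im)
im,P,C=look('side','s3.png'); ends(P)
E
```

```text
[-0.0173  0.1354  0.1558] [-0.72 -0.25  0.73]
a few 0
b 239 x [0.0172 0.025 ] y max [0.0764 0.0765 0.0766 0.0768] z [0.061  0.066  0.0669]
block n 326 x [-0.0224 -0.0117] y [-0.0017  0.0356] slopes xy [ 0.0045 -0.0037] z0 0.0936 left 0.0935 right 0.0938
a 64 x [-0.0245 -0.017 ] y max [0.0792 0.0796 0.0798 0.0799] z [0.0593 0.0649 0.0667]
b 45 x [0.0167 0.0258] y max [0.0736 0.0738 0.074  0.0743] z [0.0597 0.0649 0.0672]
```

Emit:
servo_tool(
  motion=[
    [0,-0.002,0.0,0.05,0,0,0],
    [0,-0.002,0.0,0.1,0,0,0],
    [0,-0.002,0.0,0.103,0,0,0],
    [0,-0.002,0.03,0.103,0,0,0],
    [0,-0.002,0.04,0.103,0,0,0],
    [0,-0.002,0.045,0.103,0,0,0],
    [0,-0.002,0.048,0.103,0,0,0],
    [0,-0.002,0.05,0.103,0,0,0],
    [0,-0.002,0.05,0.103,0,0,0],
  ],
)

```text
clock: 6.42
position: [0.4739, -0.0758, 0.0514]
ee_rot: [0.985, 0.172, 0.0, 0.0]
ft_force: [-0.8, 1.2, 1.6]
grip_width: -0.002
```

```bash
python3 - <<'E'
from h import *
o=obs(); print(iv(o['position']).round(4),o['ft_force'].round(2))
E
```

```text
[-0.0211  0.0865  0.0494] [-0.78  1.15  1.62]
```

Emit:
servo_tool(
  motion=[
    [0,0,0.001,0,0,0,0],
    [0,0,0.0015,0,0,0,0],
    [0,0,0.0015,0,0,0,0],
  ],
)

```text
clock: 6.8
position: [0.4743, -0.0775, 0.0513]
ee_rot: [0.985, 0.172, -0.0, -0.0]
ft_force: [-1.0, 1.6, 2.3]
grip_width: 0.001
```

```bash
python3 - <<'E'
from h import *
o=obs(); print(iv(o['position']).round(4),o['ft_force'].round(2))
E
```

```text
[-0.0213  0.0847  0.0493] [-0.97  1.58  2.31]
```

Emit:
servo_tool(
  motion=[
    [0,0,-0.025,0,0,0,0],
    [0,0,-0.065,-0.05,0,0,0],
    [0,-0.02,-0.065,-0.11,0,0,0],
    [0,-0.04,-0.065,-0.13,0,0,0],
    [0,-0.04,-0.065,-0.13,0,0,0],
  ],
)

```text
clock: 7.42
position: [0.4149, -0.0312, 0.1828]
ee_rot: [0.985, 0.171, 0.001, 0.002]
ft_force: [-0.1, 0.1, -0.1]
grip_width: -0.0
```

```bash
python3 - <<'E'
from h import *
o=obs(); print(o['clock'],iv(o['position']).round(4),o['ft_force'].round(2))
im,P,C=look('wrist','w4.png'); ends(P);blocktop(P,im)
im,P,C=look('side','s4.png'); ends(P)
im,P,C=look('top','t4.png'); ends(P)
E
```

```text
7.425 [-0.0614  0.1484  0.1808] [-0.11  0.11 -0.06]
a 195 x [-0.0244 -0.0168] y max [0.0757 0.0758 0.0758 0.0759] z [0.061  0.066  0.0668]
b 209 x [0.0168 0.0248] y max [0.0763 0.0763 0.0764 0.0764] z [0.0605 0.0658 0.0667]
block n 25 x [0.0185 0.0248] y [0.004  0.0132] slopes xy [-0.1162  0.0185] z0 0.0959 left 0.0966 right 0.0952
a 46 x [-0.0252 -0.0172] y max [0.0725 0.0725 0.0728 0.0733] z [0.0594 0.0653 0.0674]
b 43 x [0.0168 0.025 ] y max [0.0732 0.074  0.0742 0.0745] z [0.0608 0.0651 0.067 ]
a few 3
b 23 x [0.0171 0.0243] y max [0.0713 0.0721 0.073  0.0738] z [0.064  0.0673 0.0702]
```

```bash
python3 - <<'E'
from h import *
move([.535,.283,.235],down(YAW))
E
```

```text
shift [ 0.2194 -0.2538 -0.0547] turn [-0.02  0.05  0.01] dist 0.34
```

Emit:
servo_tool(
  motion=[
    [1,0,0,-0.055,0,0,0],
    [1,0.04,-0.045,-0.055,0,0,0],
    [1,0.08,-0.09,-0.055,0,0,0],
    [1,0.12,-0.135,-0.055,0,0,0],
    [1,0.16,-0.18,-0.055,0,0,0],
    [1,0.2,-0.23,-0.055,0,0,0],
    [1,0.219,-0.254,-0.055,0,0,0],
    [1,0.219,-0.254,-0.055,0,0,0],
    [1,0.219,-0.254,-0.055,0,0,0],
  ],
)

```text
clock: 8.7
position: [0.5344, 0.2829, 0.2349]
ee_rot: [0.985, 0.172, -0.001, 0.0]
ft_force: [0.3, -0.6, -0.2]
grip_width: 1.0
```

```bash
python3 - <<'E'
from h import *
o=obs(); print(o['clock'],o['position'].round(4),o['ft_force'].round(2),o['grip_width'])
im,P,C=look('wrist','w5.png'); q=P[np.isfinite(P).all(-1)]
for a,b in((.175,.2),(.1,.17),(.02,.08)):
    s=q[(np.hypot(q[:,0]-.535,q[:,1]-.284)<.04)&(q[:,2]>a)&(q[:,2]<b)]
    if len(s): print(a,len(s),np.percentile(s,[1,99],axis=0).round(4),s.mean(0).round(4))
move([.535,.283,.121],down(YAW))
E
```

```text
8.7 [0.5344 0.2829 0.2349] [ 0.27 -0.57 -0.22] 1.0001487230534514
0.175 1380 [[0.5226 0.2763 0.1758]
 [0.5488 0.301  0.1848]] [0.5352 0.2896 0.1821]
0.1 732 [[0.5223 0.2866 0.102 ]
 [0.5469 0.3012 0.1694]] [0.532  0.2977 0.1424]
0.02 927 [[0.5079 0.2755 0.0209]
 [0.5599 0.3154 0.0799]] [0.5294 0.3048 0.0585]
shift [ 0.0008 -0.0005  0.1144] turn [ 0.01  0.07 -0.03] dist 0.114
```

View pics/w5.png

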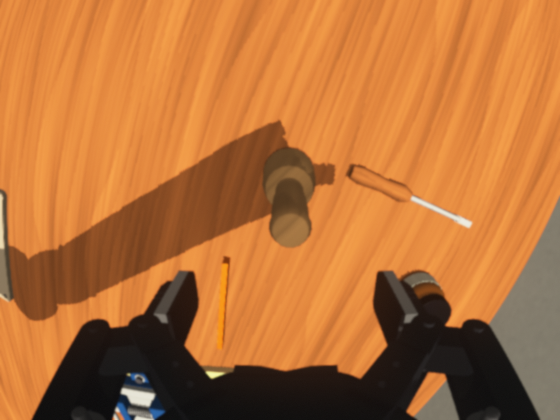

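Wrist view: the mallet stands upright with its handle top at (290,228), between the open fingers. The gouge (410,195) and the jar (425,295) are clear of the descent.

Emit:
servo_tool(
  motion=[
    [1,0.002,-0.0025,0.04,0,0,0],
    [1,0.002,-0.0025,0.08,0,0,0],
    [1,0.002,-0.0025,0.114,0,0,0],
    [1,0.002,-0.0025,0.114,0,0,0],
    [0.25,0.002,-0.0025,0.114,0,0,0],
    [0.25,0.002,-0.0025,0.114,0,0,0],
    [0.25,0.002,-0.0025,0.114,0,0,0],
    [0.25,0.002,-0.0025,0.114,0,0,0],
    [0.25,0.002,-0.0025,0.114,0,0,0],
    [0.25,0.002,-0.0025,0.114,0,0,0],
  ],
  grip_force=90,
)

```text
clock: 10.0
position: [0.5362, 0.2867, 0.1235]
ee_rot: [0.985, 0.172, 0.001, -0.0]
ft_force: [0.9, -1.2, 5.4]
grip_width: 0.31
```

Emit:
servo_tool(
  motion=[
    [0,0,0,0,0,0,0],
    [0,0,0,0,0,0,0],
    [0,0,0,0,0,0,0],
  ],
)

```text
clock: 10.38
position: [0.5362, 0.2867, 0.1235]
ee_rot: [0.985, 0.172, 0.001, -0.0]
ft_force: [1.0, -0.2, 6.3]
grip_width: 0.308
```

```bash
python3 - <<'E'
from h import *
o=obs(); print(o['clock'],o['position'].round(4),o['ft_force'].round(2),o['torque'].round(2),o['grip_width'])
E
```

```text
10.375 [0.5362 0.2867 0.1235] [ 1.   -0.23  6.3 ] [-0.18  0.06 -0.01] 0.30770198310801455
```

Emit:
servo_tool(
  motion=[
    [0,0,0,-0.02,0,0,0],
    [0,0,0,-0.06,0,0,0],
    [0,0,0,-0.12,0,0,0],
    [0,0,0,-0.12,0,0,0],
    [0,0,0,-0.12,0,0,0],
  ],
)

```text
clock: 11.0
position: [0.5352, 0.286, 0.2421]
ee_rot: [0.985, 0.172, -0.0, 0.0]
ft_force: [0.5, 0.5, -4.0]
grip_width: 0.308
```

```bash
python3 - <<'E'
from h import *
o=obs(); print(o['clock'],o['position'].round(4),o['ft_force'].round(2),o['torque'].round(2),o['grip_width'])
im,P,C=look('side','s6.png'); q=P[np.isfinite(P).all(-1)]
s=q[(np.hypot(q[:,0]-.535,q[:,1]-.286)<.05)&(q[:,2]>.08)&(q[:,2]<.2)]
for a in np.arange(.11,.2,.01):
    t=s[abs(s[:,2]-a)<.005]; 
    if len(t): print(a.round(3),len(t),np.percentile(t,[2,98],axis=0).round(3)[:,:2].ravel(),t[:,2].min().round(4))
move(w([0,0,.24]),down(YAW))
E
```

```text
11.0 [0.5352 0.286  0.2421] [ 0.49  0.5  -4.01] [-0.01  0.04  0.02] 0.3079922077538123
0.12 39 [0.505 0.255 0.553 0.291] 0.1194
0.13 90 [0.506 0.255 0.556 0.29 ] 0.125
0.14 86 [0.506 0.256 0.557 0.289] 0.135
0.15 92 [0.506 0.257 0.556 0.287] 0.1453
0.16 86 [0.507 0.257 0.555 0.292] 0.1552
0.17 98 [0.508 0.258 0.556 0.292] 0.165
0.18 101 [0.509 0.258 0.553 0.289] 0.175
0.19 97 [0.511 0.26  0.556 0.296] 0.1852
shift [-1.591e-01  4.058e-01 -2.000e-04] turn [0.04 0.1  0.03] dist 0.436
```

View pics/s6.png

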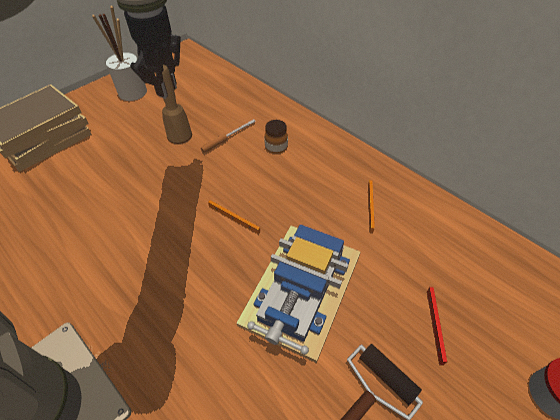

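Side view: the mallet is held upright by its handle, with the head at (177,125). The gouge and jar have not moved.

Emit:
servo_tool(
  motion=[
    [0,-0.016,0.04,0,0,0,0],
    [0,-0.032,0.08,0,0,0,0],
    [0,-0.048,0.12,0,0,0,0],
    [0,-0.064,0.16,0,0,0,0],
    [0,-0.08,0.2,0,0,0,0],
    [0,-0.096,0.24,0,0,0,0],
    [0,-0.112,0.28,0,0,0,0],
    [0,-0.128,0.32,0,0,0,0],
    [0,-0.144,0.36,0,0,0,0],
    [0,-0.155,0.39,0,0,0,0],
    [0,-0.159,0.406,0,0,0,0],
    [0,-0.159,0.406,0,0,0,0],
    [0,-0.159,0.406,0,0,0,0],
  ],
)

```text
clock: 12.68
position: [0.5238, -0.1476, 0.2421]
ee_rot: [0.985, 0.173, -0.0, -0.0]
ft_force: [-0.3, 0.6, -3.1]
grip_width: 0.308
```

```bash
python3 - <<'E'
from h import *
o=obs(); print(o['clock'],iv(o['position']).round(4),o['ft_force'].round(2),o['torque'].round(2),'bottom',(iv(o['position'])[2]-.1235).round(4))
im,P,C=look('side','s7.png'); q=iv(P[np.isfinite(P).all(-1)])
s=q[(np.hypot(q[:,0],q[:,1])<.05)&(q[:,2]>.098)&(q[:,2]<.16)]
print(s.min(0).round(4)); t=s[s[:,2]<.13]; print(np.percentile(t,[1,99],axis=0).round(4))
E
```

```text
12.675 [0.0016 0.002  0.2401] [-0.31  0.62 -3.14] [ 0.05 -0.01 -0.03] bottom 0.1166
[-0.0289 -0.0276  0.117 ]
[[-0.0283 -0.0274  0.1179]
 [ 0.0105  0.0292  0.1296]]
```

Emit:
servo_tool(
  motion=[
    [0,-0.001,0.002,0.008,0,0,0],
    [0,-0.001,0.002,0.014,0,0,0],
    [0,-0.001,0.002,0.018,0,0,0],
    [0,-0.001,0.002,0.02,0,0,0],
    [0,-0.001,0.002,0.021,0,0,0],
    [0,-0.001,0.002,0.022,0,0,0],
    [0,-0.001,0.002,0.023,0,0,0],
    [0,-0.001,0.002,0.023,0,0,0],
  ],
)

```text
clock: 13.72
position: [0.5234, -0.1518, 0.2193]
ee_rot: [0.985, 0.172, 0.0, 0.0]
ft_force: [-0.8, -0.0, -3.3]
grip_width: 0.307
```

Emit:
servo_tool(
  motion=[
    [0,0,0,0.0007,0,0,0],
    [0,0,0,0.0014,0,0,0],
    [0,0,0,0.002,0,0,0],
    [0,0,0,0.002,0,0,0],
  ],
)

```text
clock: 14.22
position: [0.5237, -0.1518, 0.2183]
ee_rot: [0.985, 0.172, 0.0, 0.0]
ft_force: [-2.6, 0.5, 6.2]
grip_width: 0.307
```

```bash
python3 - <<'E'
from h import *
o=obs(); print(o['clock'],iv(o['position']).round(4),o['ft_force'].round(2),o['torque'].round(2),'bottom',(iv(o['position'])[2]-.1235).round(4))
im,P,C=look('side','s8.png'); q=iv(P[np.isfinite(P).all(-1)])
s=q[(np.hypot(q[:,0],q[:,1])<.05)&(q[:,2]>.098)&(q[:,2]<.16)]
t=s[s[:,2]<.13]; print(np.percentile(t,[1,99],axis=0).round(4)); blocktop(P,im)
E
```

```text
14.225 [ 0.     -0.0019  0.2163] [-2.61  0.53  6.24] [0.12 0.96 0.  ] bottom 0.0928
[[-0.0299 -0.0311  0.0984]
 [ 0.0016  0.0245  0.1297]]
block n 20 x [-0.0295  0.0222] y [-0.0491  0.039 ] slopes xy [-2.9344 -3.0331] z0 0.1229 left 0.0016 right 0.2442
```

Emit:
servo_tool(
  motion=[
    [0,0,0,0.0005,0,0,0],
    [0,0,0,0.001,0,0,0],
    [0,0,0,0.0015,0,0,0],
    [0,0,0,0.0015,0,0,0],
  ],
)

```text
clock: 14.78
position: [0.5237, -0.1518, 0.2169]
ee_rot: [0.985, 0.172, 0.0, 0.0]
ft_force: [-2.4, 0.8, 7.4]
grip_width: 0.309
```

Emit:
servo_tool(
  motion=[
    [0,0,0,0.0005,0,0,0],
    [0,0,0,0.001,0,0,0],
    [0,0,0,0.0015,0,0,0],
    [0,0,0,0.0015,0,0,0],
  ],
)

```text
clock: 15.28
position: [0.5237, -0.1518, 0.2154]
ee_rot: [0.985, 0.172, 0.0, 0.0]
ft_force: [-3.7, 1.1, 7.1]
grip_width: 0.307
```

Emit:
servo_tool(
  motion=[
    [0,0,0,0.0005,0,0,0],
    [0,0,0,0.001,0,0,0],
    [0,0,0,0.001,0,0,0],
  ],
)

```text
clock: 15.65
position: [0.5238, -0.1519, 0.2147]
ee_rot: [0.985, 0.172, 0.0, 0.001]
ft_force: [-3.3, 1.2, 8.8]
grip_width: 0.304
```

Emit:
servo_tool(
  motion=[
    [0,0,0,0.0003,0,0,0],
    [0,0,0,0.0006,0,0,0],
    [0,0,0,0.0006,0,0,0],
  ],
)

```text
clock: 16.02
position: [0.5239, -0.152, 0.2147]
ee_rot: [0.985, 0.172, 0.001, 0.001]
ft_force: [-5.0, 0.1, 15.6]
grip_width: 0.306
```

Emit:
servo_tool(
  motion=[
    [0,0,0,0.0003,0,0,0],
    [0,0,0,0.0006,0,0,0],
    [0,0,0,0.0006,0,0,0],
  ],
)

```text
clock: 16.4
position: [0.524, -0.152, 0.2147]
ee_rot: [0.985, 0.172, 0.001, 0.001]
ft_force: [-7.0, 0.7, 18.2]
grip_width: 0.307
```

Emit:
servo_tool(
  motion=[
    [0,0,0,0.0004,0,0,0],
    [0,0,0,0.0008,0,0,0],
    [0,0,0,0.0008,0,0,0],
    [0,0,0,0.0008,0,0,0],
  ],
)

```text
clock: 16.9
position: [0.5242, -0.1521, 0.2147]
ee_rot: [0.985, 0.172, 0.001, 0.001]
ft_force: [-9.4, 2.0, 24.7]
grip_width: 0.31
```

Emit:
servo_tool(
  motion=[
    [0,0,0,0.0004,0,0,0],
    [0,0,0,0.0006,0,0,0],
    [0,0,0,0.0006,0,0,0],
    [0,0,0,0.0006,0,0,0],
  ],
)

```text
clock: 17.4
position: [0.5243, -0.1521, 0.2146]
ee_rot: [0.985, 0.172, 0.001, 0.002]
ft_force: [-11.0, 2.0, 29.6]
grip_width: 0.307
```

```bash
python3 - <<'E'
from h import *
o=obs(); print(o['clock'],iv(o['position']).round(4),o['ft_force'].round(2),o['torque'].round(2),'bottom',(iv(o['position'])[2]-.1235).round(4))
E
```

```text
17.4 [ 0.0005 -0.0024  0.2126] [-10.98   2.03  29.58] [ 0.25  3.18 -0.03] bottom 0.0891
```

Emit:
servo_tool(
  motion=[
    [0,0,0,-0.004,0,0,0],
    [0,0,0,-0.01,0,0,0],
    [0,0,0,-0.03,0,0,0],
    [0,0,-0.04,-0.03,0,0,0],
    [0,0,-0.08,-0.03,0,0,0],
    [0,0,-0.12,-0.03,0,0,0],
    [0,0,-0.16,-0.03,0,0,0],
    [0,0,-0.16,-0.03,0,0,0],
    [0,0,-0.16,-0.03,0,0,0],
  ],
)

```text
clock: 18.52
position: [0.4692, -0.0018, 0.2407]
ee_rot: [0.985, 0.172, -0.0, 0.0]
ft_force: [-1.0, 0.1, -3.1]
grip_width: 0.307
```

```bash
python3 - <<'E'
from h import *
o=obs(); print(o['clock'],iv(o['position']).round(4),o['ft_force'].round(2))
for n in ('side','top','wrist','side','top'):
    im,P,C=look(n,n+'9.png'); print(n); blocktop(P,im); jaws(P,im); ends(P)
c=cv2.imread('pics/side9.png')[215:315,240:370]; cv2.imwrite('pics/c9.png',cv2.resize(c,None,fx=5,fy=5,interpolation=cv2.INTER_CUBIC))
E
```

```text
18.525 [-0.0004  0.1577  0.2387] [-0.96  0.07 -3.06]
side
block n 870 x [-0.0239  0.0248] y [-0.04    0.0388] slopes xy [0.001  0.0001] z0 0.0886 left 0.0886 right 0.0886
mov x [-0.061  -0.0333] y [-0.0482  0.0473] z [0.0787 0.0797 0.0807]
fix x [0.037 0.066] y [-0.0484  0.0467] z [0.0788 0.0797 0.0806]
a 44 x [-0.0251 -0.0172] y max [0.0722 0.0727 0.0731 0.0734] z [0.0602 0.0651 0.0677]
b 44 x [0.0167 0.0254] y max [0.0735 0.0738 0.0741 0.0744] z [0.061  0.0651 0.0669]
top
block n 509 x [-0.0237  0.0236] y [-0.039   0.0383] slopes xy [-0.0027 -0.0025] z0 0.0898 left 0.0897 right 0.0899
mov x [-0.0616 -0.0347] y [-0.0476  0.0475] z [0.0789 0.0807 0.0826]
fix x [0.0346 0.0648] y [-0.0485  0.0479] z [0.0789 0.0806 0.0823]
a 22 x [-0.0242 -0.0169] y max [0.0709 0.0714 0.0724 0.0732] z [0.0643 0.0661 0.0695]
b 23 x [0.0172 0.0244] y max [0.071  0.072  0.0729 0.0735] z [0.0631 0.0654 0.0692]
wristTraceback (most recent call last):
  File "<stdin>", line 4, in <module>
  File "h.py", line 46, in blocktop
    print('block n',g.sum(),'x',np.percentile(s[:,0],[1,99]).round(4),'y',np.percentile(s[:,1],[1,99]).round(4),'slopes xy',k[:2].round(4),'z0 %.4f left %.4f right %.4f'%(k[2],k[2]+.04*k[1],k[2]-.04*k[1]))
                                ~~~~~~~~~~~~~^^^^^^^^^^^^^^^
    return _quantile_unchecked(
        a, q, axis, out, overwrite_input, method, keepdims, weights)
    return _ureduce(a,
                    func=_quantile_ureduce_func,
    ...<5 lines>...
                    overwrite_input=overwrite_input,
                    method=method)
    r = func(a, **kwargs)
    result = _quantile(arr,
                       quantiles=q,
    ...<2 lines>...
                       out=out,
                       weights=wgt)
    slices_having_nans = np.isnan(arr[-1, ...])
                                  ~~~^^^^^^^^^
IndexError: index -1 is out of bounds for axis 0 with size 0
```

Emit:
servo_tool(
  motion=[
    [0,0,0.04,0,0,0,0],
    [0,0,0.08,0,0,0,0],
    [0,0,0.12,0,0,0,0],
    [0,0,0.138,0,0,0,0],
    [0,0,0.138,0,0,0,0],
    [0,0,0.138,0.012,0,0,0],
    [0,0,0.138,0.02,0,0,0],
    [0,0,0.138,0.0235,0,0,0],
    [0,0,0.138,0.0245,0,0,0],
    [0,0,0.138,0.0255,0,0,0],
    [0,0,0.138,0.0265,0,0,0],
    [0,0,0.138,0.0275,0,0,0],
    [0,0,0.138,0.028,0,0,0],
    [0,0,0.138,0.028,0,0,0],
  ],
)

```text
clock: 20.42
position: [0.5165, -0.1312, 0.2147]
ee_rot: [0.985, 0.172, 0.001, 0.001]
ft_force: [-5.0, 0.3, 13.9]
grip_width: 0.308
```

Emit:
servo_tool(
  motion=[
    [0,0,0,0.0006,0,0,0],
    [0,0,0,0.0012,0,0,0],
    [0,0,0,0.0014,0,0,0],
    [0,0,0,0.0014,0,0,0],
  ],
)

```text
clock: 20.92
position: [0.5168, -0.1313, 0.2147]
ee_rot: [0.985, 0.172, 0.001, 0.001]
ft_force: [-10.2, 1.6, 25.5]
grip_width: 0.302
```

Emit:
servo_tool(
  motion=[
    [0,0,0,-0.004,0,0,0],
    [0,0,0,-0.012,0,0,0],
    [0,0,0.02,-0.012,0,0,0],
    [0,0,0.04,-0.012,0,0,0],
    [0,0,0.04,-0.012,0,0,0],
    [0,0,0.04,-0.006,0,0,0],
    [0,0,0.04,-0.004,0,0,0],
    [0,0,0.04,-0.003,0,0,0],
    [0,0,0.04,-0.002,0,0,0],
    [0,0,0.04,-0.001,0,0,0],
    [0,0,0.04,-0.0005,0,0,0],
    [0,0,0.04,-0.0005,0,0,0],
  ],
)

```text
clock: 22.42
position: [0.5299, -0.1686, 0.2147]
ee_rot: [0.985, 0.172, 0.001, 0.001]
ft_force: [-8.2, 1.3, 21.5]
grip_width: 0.304
```

Left pressed at about 28 N net. I'm raising the right to the same, then lifting off and carrying the mallet back.

Emit:
servo_tool(
  motion=[
    [0,0,0,0.0003,0,0,0],
    [0,0,0,0.0005,0,0,0],
    [0,0,0,0.0005,0,0,0],
  ],
)

```text
clock: 22.8
position: [0.53, -0.1687, 0.2146]
ee_rot: [0.985, 0.172, 0.001, 0.001]
ft_force: [-9.6, 1.9, 25.4]
grip_width: 0.307
```

Emit:
servo_tool(
  motion=[
    [0,0,0,-0.004,0,0,0],
    [0,0,0,-0.012,0,0,0],
    [0,0,0,-0.03,0,0,0],
    [0,0,-0.04,-0.03,0,0,0],
    [0,0,-0.08,-0.03,0,0,0],
    [0,0,-0.12,-0.03,0,0,0],
    [0,0,-0.16,-0.03,0,0,0],
    [0,0,-0.2,-0.03,0,0,0],
    [0,0,-0.2,-0.03,0,0,0],
    [0,0,-0.2,-0.03,0,0,0],
  ],
)

```text
clock: 24.05
position: [0.462, 0.0191, 0.242]
ee_rot: [0.985, 0.172, 0.0, 0.0]
ft_force: [0.1, -0.5, -3.4]
grip_width: 0.31
```

```bash
python3 - <<'E'
from h import *
o=obs(); print(o['clock'],iv(o['position']).round(4),o['ft_force'].round(2))
for n in ('side','top'):
    im,P,C=look(n,n+'10.png'); print(n); blocktop(P,im); jaws(P,im); ends(P)
c=cv2.imread('pics/side10.png')[215:315,240:370]; cv2.imwrite('pics/c10.png',cv2.resize(c,None,fx=5,fy=5,interpolation=cv2.INTER_CUBIC))
move([.535,.286,.2435],down(YAW))
E
```

```text
24.05 [-1.000e-04  1.798e-01  2.400e-01] [ 0.08 -0.52 -3.45]
side
block n 884 x [-0.0242  0.0246] y [-0.0402  0.0388] slopes xy [0.0018 0.0003] z0 0.0887 left 0.0887 right 0.0887
mov x [-0.0604 -0.0333] y [-0.0485  0.0473] z [0.0787 0.0797 0.0806]
fix x [0.0368 0.0662] y [-0.0485  0.0468] z [0.0787 0.0796 0.0806]
a 42 x [-0.025  -0.0173] y max [0.0719 0.0728 0.0732 0.0733] z [0.062  0.0654 0.0669]
b 46 x [0.0164 0.0244] y max [0.0736 0.0737 0.074  0.0746] z [0.0593 0.065  0.0669]
top
block n 510 x [-0.0237  0.0237] y [-0.0394  0.0386] slopes xy [ 0.0089 -0.006 ] z0 0.0898 left 0.0895 right 0.0900
mov x [-0.0617 -0.0347] y [-0.0476  0.0477] z [0.0789 0.0808 0.0824]
fix x [0.0346 0.0648] y [-0.0488  0.0481] z [0.079  0.0807 0.0824]
a 22 x [-0.0243 -0.017 ] y max [0.0706 0.0718 0.0723 0.0731] z [0.0647 0.0672 0.0693]
b 24 x [0.0169 0.0247] y max [0.0716 0.072  0.0727 0.0738] z [0.064  0.0659 0.0695]
shift [ 0.1591 -0.227  -0.0019] turn [ 0.01 -0.02 -0.04] dist 0.277
```

View pics/c10.png

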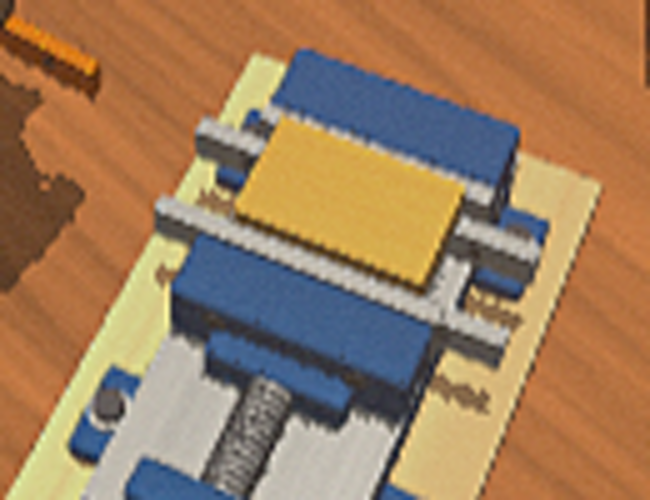

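The crop shows the block flat in the jaws, with the parallel ends level at (160,215)/(205,135) on the left and (500,345)/(535,260) on the right. Next I put the mallet back where it stood.

Emit:
servo_tool(
  motion=[
    [0,0.035,-0.05,-0.002,0,0,0],
    [0,0.07,-0.1,-0.002,0,0,0],
    [0,0.105,-0.15,-0.002,0,0,0],
    [0,0.14,-0.2,-0.002,0,0,0],
    [0,0.155,-0.222,-0.002,0,0,0],
    [0,0.159,-0.227,-0.002,0,0,0],
    [0,0.159,-0.227,0.01,0,0,0],
    [0,0.159,-0.227,0.05,0,0,0],
    [0,0.159,-0.227,0.09,0,0,0],
    [0,0.159,-0.227,0.11,0,0,0],
    [0,0.159,-0.227,0.113,0,0,0],
    [0,0.159,-0.227,0.115,0,0,0],
    [0,0.159,-0.227,0.115,0,0,0],
  ],
)

```text
clock: 25.78
position: [0.5348, 0.2872, 0.1275]
ee_rot: [0.985, 0.172, 0.001, -0.0]
ft_force: [-0.2, 0.5, -3.5]
grip_width: 0.307
```

Emit:
servo_tool(
  motion=[
    [0,0,0,0.0015,0,0,0],
    [0,0,0,0.003,0,0,0],
    [0,0,0,0.004,0,0,0],
    [0,0,0,0.004,0,0,0],
  ],
)

```text
clock: 26.28
position: [0.5346, 0.2871, 0.1235]
ee_rot: [0.985, 0.172, 0.001, 0.0]
ft_force: [-1.7, -2.0, 7.2]
grip_width: 0.306
```

Emit:
servo_tool(
  motion=[
    [0,0,0,-0.0007,0,0,0],
    [0,0,0,-0.0007,0,0,0],
    [0.4,0,0,-0.0007,0,0,0],
    [0.6,0,0,-0.0007,0,0,0],
    [1,0,0,-0.0007,0,0,0],
    [1,0,0,-0.0007,0,0,0],
    [1,0,0,-0.0007,0,0,0],
    [1,0,0,-0.0007,0,0,0],
    [1,0,0,-0.04,0,0,0],
    [1,0,0,-0.08,0,0,0],
    [1,0,0,-0.13,0,0,0],
    [1,0,0,-0.16,0,0,0],
    [1,0,0,-0.16,0,0,0],
  ],
  grip_force=20,
)

```text
clock: 27.9
position: [0.5348, 0.2877, 0.2848]
ee_rot: [0.985, 0.172, 0.002, -0.001]
ft_force: [-0.9, 0.1, 0.1]
grip_width: 0.996
```

```bash
python3 - <<'E'
from h import *
o=obs(); print(o['clock'],o['position'].round(3),o['ft_force'].round(2),o['grip_width'].round(2))
for n in ('side','top'):
    im,P,C=look(n,n+'11.png'); print(n); blocktop(P,im); ends(P)
    q=P[np.isfinite(P).all(-1)]
    for a,b in((.02,.07),(.1,.17),(.175,.2)):
        s=q[(np.hypot(q[:,0]-.535,q[:,1]-.286)<.045)&(q[:,2]>a)&(q[:,2]<b)]
        if len(s): print(a,len(s),s.mean(0).round(3),s.max(0).round(3))
E
```

```text
Traceback (most recent call last):
AttributeError: 'float' object has no attribute 'round'
```

```bash
python3 - <<'E'
from h import *
for n in ('side','top'):
    im,P,C=look(n,n+'11.png'); print(n); blocktop(P,im); ends(P)
    q=P[np.isfinite(P).all(-1)]
    for a,b in((.02,.07),(.1,.17),(.175,.19)):
        s=q[(np.hypot(q[:,0]-.535,q[:,1]-.286)<.045)&(q[:,2]>a)&(q[:,2]<b)]
        if len(s): print(a,len(s),s.mean(0).round(3),s.max(0).round(3))
E
```

```text
side
block n 884 x [-0.0242  0.0247] y [-0.0398  0.0387] slopes xy [-0.0022  0.0014] z0 0.0888 left 0.0888 right 0.0887
a 43 x [-0.0251 -0.0168] y max [0.0723 0.0726 0.0731 0.0733] z [0.0607 0.065  0.0667]
b 45 x [0.0165 0.0246] y max [0.0738 0.0741 0.0742 0.0744] z [0.0599 0.0647 0.0666]
0.02 353 [0.525 0.268 0.046] [0.56  0.302 0.07 ]
0.1 268 [0.53  0.278 0.137] [0.547 0.291 0.17 ]
0.175 99 [0.532 0.283 0.181] [0.546 0.296 0.185]
top
block n 484 x [-0.0237  0.0233] y [-0.0391  0.0384] slopes xy [-0.0116 -0.0012] z0 0.0900 left 0.0899 right 0.0900
a 22 x [-0.0243 -0.017 ] y max [0.0706 0.0717 0.0723 0.0728] z [0.0647 0.0674 0.069 ]
b 23 x [0.0171 0.0247] y max [0.0716 0.0719 0.0726 0.0737] z [0.0637 0.0663 0.0684]
0.02 163 [0.529 0.267 0.049] [0.561 0.296 0.07 ]
0.1 90 [0.531 0.275 0.139] [0.547 0.286 0.168]
0.175 115 [0.534 0.284 0.183] [0.546 0.297 0.189]
```

View pics/side11.png

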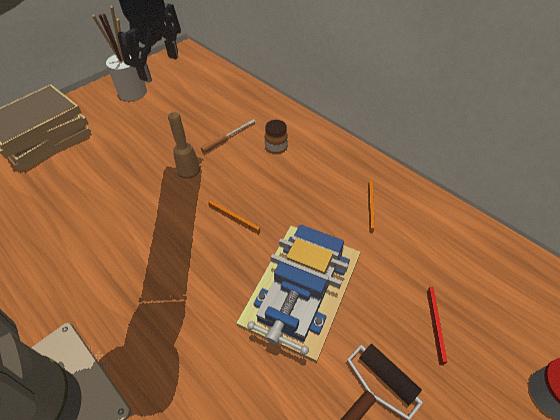

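The mallet stands upright at (185,148), released. The block is flat, and the bystanders are where they started.

```bash
python3 -c "
from h import *
print(ticket.hand_in(), obs()['clock'])"
```

```text
the job is handed in; nothing more can be done
the job is handed in; nothing more can be done
```

The job is done and handed in, with about 28 s on the robot's clock.

- **Parallel:** I pushed parallel_a back in along its jaw with the shut fingers. Its end ended up about 0.5 to 1 mm further in than parallel_b's. The views disagree slightly: about 0.6 mm from the wrist, 1 mm from the side and near 0 from the top.
- **Block:** I took the mallet by its handle and pressed slowly with the flat end at the middle, left and right of the block. The peaks were roughly 33, 28 and 28 N, and there were no blows.
- **Seating check:** The block top reads 88.7 to 90.0 mm above the vise origin, against 89 mm when seated. The tilt along its length is under about 0.002 rad in the last views, and both ends are within 0.1 mm of each other.
- **Grip on the parallels:** I did not nudge the parallels to test that neither slides. That they are gripped is inferred from the seating height and the push force.
- **Mallet and the rest:** The mallet stands upright on its head within a few mm of where it was, released, with the gripper clear above it. By eye in the last side view, the ink jar, roller, gouge and look-alikes have not moved.

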